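# Seat a lens carriage against its hidden stop on an optics rail

### The arm

A 6-joint arm with a two-finger parallel gripper is mounted at the origin on the work surface. World frame = base frame: x ahead of the robot, y to its left, z up, the work surface at z = 0. Lengths are in m, angles in degrees, forces in N, time in s.
With the tool pointing down it reaches from about 0.3 to 0.75 m from the base axis. Payload 8.5 kg.
Tool frame: the origin (TCP) lies on the centre line of the jaws, within the pads' length; the fingertips stand 17 mm ahead of it and the grasp point (between the pads) lies 2 mm behind it (env.tip_extent is the distance from the TCP to the fingertips, in m); z points along the fingers, y is the direction in which the jaws open and shut (so a half turn about z gives the same grasp; the last joint's range is limited). The gripper opens to 85 mm and grips with 20 to 120 N. Pads are 22 mm wide; open, the fingers measure 114 mm over their backs; the gripper's body (76 mm by 85 mm) begins 54 mm behind the grasp point. The pads swing forward as they close: fully open they stand 13 mm farther back than shut.
Start: joints at [52.466, 21.807, 74.336, -0, 83.858, -12.336], TCP at [0.234, 0.498, 0.221] pointing down, gripper open.
Joint ranges: [-178.18, 178.18], [-50.72, 133.34], [12.68, 142.11], [-81.47, 261.47], [9.98, 163.14], [-165.26, 165.26]. Speed limits (degrees/s): [136.94, 136.94, 180, 180, 180, 180].

### API

Orientations are given as a 3x3 rotation matrix whose columns are the frame's x, y, z axes.
In Python, from rig import telemetry, get_image, camera_params, close_job, env gives the robot as it stands.
- The arm moves only by the tool apply_moves, never from a script. Its argument "motion" is a list of rows, each an object of numbers: "tx", "ty", "tz": the shift along the tool's x, y, z in cm; "turn": the turn about the tool's z in degrees; "jaw": the gripper's target within -1 to 1 (fully open at 1, half-way at 0, shut at -1). In form: [{"tx": .., "ty": .., "tz": .., "turn": .., "jaw": ..}, ...]. A call has 1 to 5 rows; each row is the pose to reach, as a shift and turn from the pose measured when the call began, along the tool's axes at that moment; what a row does not reach only later rows make up. A row lasts 1/12 s, in which the tool goes at most 41.7 mm and 7.16 degrees, less where a joint would pass 70% of its speed; a pose out of reach is approached as far as the arm can. A call with a gripper value outside its range is refused whole. The fingers move at their own pace and stop on an object; "squeeze" is the grip in N (left out, the last holds). Time passes only in rows, so rows that repeat a pose let the fingers close. It gives the time, the measured TCP pose, the force and the opening at its end, in the units of the state.
- telemetry.observe(): the state, without advancing time (a new reading comes with each control period).
- get_image(name): name is "side" or "top" or "wrist"; returns (picture, depth): 400x640x3 uint8, red, green, blue; 400x640 float32, m along the optical axis (not along the pixel's ray), 0 where there is no reading.
- camera_params(name): a dict with "fx", "fy", "cx", "cy" (pixels), "rvec" (rotation vector, rad) and "tvec" (3), from world to camera coordinates, as OpenCV has them. Camera axes: x right, y down, z forward; pixel columns grow to the right and rows downward; lengths in m; the calibration is good to about 2 mm. A picture is of the moment at which its call begins: read the wrist's pose just before it. camera_params takes no time and is no camera call; for the wrist camera it gives the pose at the moment of the call.
- close_job(): hands the job in, once; it reports no verdict.
The state is a dict: "time_s": time; "q": joint angles; "qvel": joint speeds; "joint_efforts": joint torques, N m; "position": TCP position; "tool_rot": TCP orientation; "ft_force": force on the tool from outside, world axes, zero at the start; "wrist_torque": the same for the moment, N m; "grip_width": finger opening in m.
Only numpy, scipy, OpenCV 4.12 (cv2) and the standard library are available. Lean on these libraries where they do the work, as an engineer would, in place of code of your own. Each camera call takes 0.05 s, during which the arm holds its last target. There are 200 camera calls.

### The job

Take the push bar out of its tray by its upright handle and use the bar, not the fingers, to nudge the lens carriage gently, a little at a time, along the optics rail into the dark hood until it rests against the unseen stop inside; do not ram the stop. Then lay the bar flat back in its tray and let go, without disturbing the brass weight, the bung, the spare block or the spirit level.

Things in the scene. Friction and masses are not known exactly. Their poses are not given: they have to be found in the camera images.
- rail: Fixed aluminium optics rail, 360 (x) x 84 mm. Origin: centre of its underside, on the bench; +x is the push direction, towards the hood; z up. Channel floor 12 mm above the bench; channel 50 mm wide between two fences 16 mm wide, their tops 24 mm above the bench. Hood over the rail from x = +30 to +180 mm.
- mouth (a point): Centre of the hood's open mouth, on the channel floor; axes as the rail. Dark steel hood, 150 mm deep; inside 84 mm wide and clear to 122 mm above the bench; outside 96 mm wide, 128 mm high, 10 mm knob on top. Inside, unseen and not measured, a fixed rigid stop 25 mm high stands in the channel; its face is 40 to 90 mm in from the mouth, new each time.
- carriage_center (a point): Loose lens carriage in the channel: grey block 60 long (x) x 46 x 36 mm high, round lens on a post above (top 103 mm over the channel floor). Point: centre of the block, 18 mm over the channel floor; x towards the hood. 0.35 to 0.7 kg, slides with 1 to 6 N of dry friction. Home: front face meets the stop. Ramming: over 20 N on the stop, or over 0.12 m/s.
- tray: Fixed grey plastic tray, 220 (x) x 70 (y) x 16 mm high, walls and floor 5 mm; origin at the centre of its underside.
- bar_grip (a point): Loose push bar, 0.2 kg, flat in the tray: 16 x 16 mm bar from 45 mm behind to 125 mm ahead (+x) of an upright wooden handle 22 x 22 mm, top 95 mm above the bar's underside. Its front end is a rubber plate 28 mm wide, 22 mm high, front face 125 mm from the handle's axis. Point: on that axis, 70 mm above the bar's underside; x towards the rubber tip, z up.
- weight: Brass slotted weight, 44 mm diameter, 42 mm high, loose bystander; origin at its underside.
- bung: Rubber bung, 42 mm diameter, 34 mm high, loose bystander; origin at its underside.
- spare: Spare grey base block without lens, 45 x 40 x 26 mm with a 30 mm post, loose bystander; origin at its underside.
- level: Spirit level, 260 x 22 x 50 mm, standing on edge, loose bystander; origin at the centre of its underside.
Not all that is in view belongs to the job. Leave any orange or red look-alike of the part that bears bar_grip alone.

How it is judged:
By the outcome, as a careful person would: the job done as asked, in the order asked, and still so for the second after the job is handed in, with the robot touching nothing.
It also fails if it takes over 72 s, if anything falls off the work surface, if the arm or the gripper's body presses on something with over 40 N, if the wrist force passes 120 N, or if a joint passes its speed limit or range.

## Working session

There is one attempt and no reset: what is moved stays moved. The work goes in short steps, Python scripts to look and compute and a tool call to move; the robot and the scene stay as the last step left them, time stands still between calls to the robot, and variables do not carry over. Pictures are saved under pics/ and viewed, about 8 in all and at most 12, crops included, and the job is handed in when it is done.

Besides the shell and the picture viewer there is one more tool, called after ">>>" by a JSON object that holds its "method" and its "body". apply_moves: Moves the arm, as the interface text tells. Its arguments: {"type":"object","properties":{"motion":{"type":"array"},"squeeze":{"type":"number"}},"required":["motion"]}

```bash
mkdir -p pics; ls
python3 - <<'E'
from rig import *
import cv2, numpy as np
for n in("top","side"):
    p,d=get_image(n); cv2.imwrite(f"pics/{n}0.png",p[:,:,::-1]); np.save(f"pics/{n}0.npy",d)
    c=camera_params(n); np.savez(f"pics/{n}cam.npz",**c); print(n,c)
s=telemetry.observe(); print(s)
E
```

```text
pics
top {'fx': 446.57697503443364, 'fy': 446.57697503443364, 'cx': 324.5917748905862, 'cy': 197.4143070706058, 'rvec': array([ 2.00695891, -2.21863125,  0.23025593]), 'tvec': array([-0.16523698,  0.51007185,  1.0778409 ])}
side {'fx': 388.6889904778855, 'fy': 388.6889904778855, 'cx': 318.5995324376559, 'cy': 196.43546376579906, 'rvec': array([ 2.19554135, -0.84940218,  0.39356505]), 'tvec': array([-0.46891803,  0.1852467 ,  1.16425398])}
{'time_s': 0.1, 'q': array([ 5.24631036e+01,  2.18385020e+01,  7.43796692e+01, -1.09353804e-03,
        8.38597405e+01, -1.23365587e+01]), 'qvel': array([-0.13862152, -0.0369851 , -0.17837726, -0.02345703, -0.04373045,
        0.01964153]), 'joint_efforts': array([ 5.45350020e-03, -4.49217582e+01, -2.31658709e+01, -9.36941319e-05,
        3.64070736e-03,  1.78927814e-05]), 'position': array([0.23401767, 0.49741616, 0.22036504]), 'tool_rot': array([[-9.04825307e-01,  4.25782223e-01, -8.13449001e-04],
       [ 4.25782913e-01,  9.04824692e-01, -1.08984098e-03],
       [ 2.71993827e-04, -1.33246838e-03, -9.99999075e-01]]), 'ft_force': array([-0.69262621,  0.28289132, -0.14385247]), 'wrist_torque': array([-0.02673055,  0.04068819,  0.03375118]), 'grip_width': 0.08525978594582091}
```

View pics/top0.png

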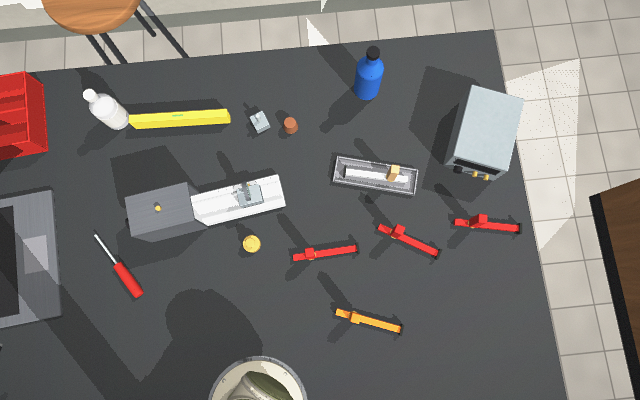

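View pics/side0.png

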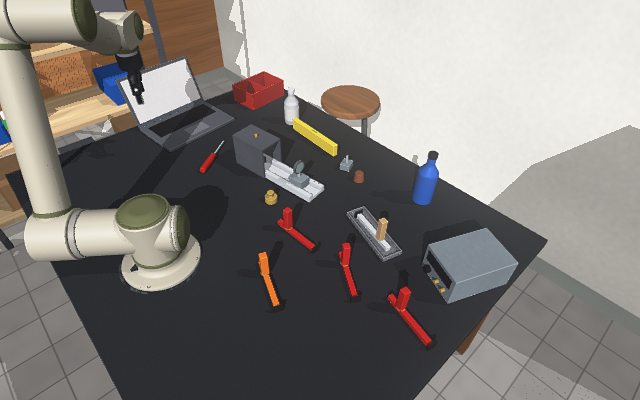

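Top view: the tray is at (375,175), with the white bar and wooden handle at (393,172). The hood is at (160,210), and the rail with the carriage at (240,197). The weight is at (252,243), the bung (290,125), the spare (260,122) and the level (180,119). The red look-alikes are at (325,253), (408,240) and (487,225), and an orange one at (368,321). The part wanted is the white bar with the wooden handle in the grey tray. I'll confirm that in an enlarged crop.

```bash
cat > h.py <<'E'
import numpy as np, cv2
from rig import *
def world(d,c):
    R=cv2.Rodrigues(np.array(c['rvec']))[0]; t=np.array(c['tvec']).ravel()
    v,u=np.mgrid[:d.shape[0],:d.shape[1]]
    P=np.stack([(u-c['cx'])/c['fx']*d,(v-c['cy'])/c['fy']*d,d],-1)
    W=(P-t)@R; W[d==0]=np.nan
    return W
def proj(X,c):
    return cv2.projectPoints(np.array(X,float).reshape(-1,1,3),np.array(c['rvec']),np.array(c['tvec']),np.array([[c['fx'],0,c['cx']],[0,c['fy'],c['cy']],[0,0,1.]]),None)[0].reshape(-1,2)
E
python3 - <<'E'
from h import *
c=dict(np.load("pics/topcam.npz")); d=np.load("pics/top0.npy"); W=world(d,c); im=cv2.imread("pics/top0.png")
def rect(name,u0,u1,v0,v1,z0,z1):
    w=W[v0:v1,u0:u1].reshape(-1,3); w=w[(w[:,2]>z0)&(w[:,2]<z1)]
    if len(w)<5: print(name,len(w));return
    r=cv2.minAreaRect((w[:,:2]*1000).astype(np.float32)); print(name,len(w),np.round(r[0],1),np.round(r[1],1),round(r[2],1),"z",np.round(np.percentile(w[:,2],[5,50,95]),4))
rect("tray",325,425,150,200,.010,.019)
rect("bar",325,425,150,200,.019,.029)
rect("handle",325,425,150,200,.08,.11)
rect("hood",110,215,170,250,.120,.131)
rect("rail",110,295,160,250,.018,.028)
rect("carr top",190,295,160,230,.04,.053)
rect("lens",190,295,160,230,.06,.12)
rect("weight",235,270,225,262,.03,.06)
rect("bung",275,305,110,140,.02,.05)
rect("spare",245,275,105,135,.015,.06)
rect("level",110,240,100,135,.03,.06)
print(proj([[.234,.498,.22],[0,0,0],[.4,0,0],[.4,.2,0]],c), W[60:390:60,300:301,2].ravel())
crop=im[100:270,110:430]; cv2.imwrite("pics/crop1.png",cv2.resize(crop,None,fx=2.5,fy=2.5,interpolation=cv2.INTER_CUBIC))
E
```

```text
tray 538 [ 547.1 -355.4] [219.6  71.4] 74.4 z [0.0109 0.0149 0.0186]
bar 288 [ 545.6 -354.8] [217.1  67. ] 74.6 z [0.0192 0.0213 0.0263]
handle 96 [ 535.3 -392.9] [22.1 22. ] 75.9 z [0.085  0.0982 0.1025]
hood 2534 [488.2 176.8] [ 98.4 151.3] 9.1 z [0.1239 0.1272 0.13  ]
rail 1231 [461.1  66.4] [180.8 359.2] 7.0 z [0.0193 0.023  0.0266]
carr top 371 [508.7  42.2] [ 94.3 194. ] 9.5 z [0.0425 0.0469 0.0509]
lens 207 [496.1  44.6] [153.4  99. ] 89.0 z [0.0646 0.0994 0.1154]
weight 73 [397.8 -16.4] [21.7 21.1] 40.0 z [0.0378 0.0417 0.0452]
bung 137 [ 708. -142.] [32.2 32.3] 61.6 z [0.0238 0.0321 0.0362]
spare 254 [726.4 -61. ] [46.6 40.5] 25.0 z [0.0194 0.0252 0.052 ]
level 1160 [764.9 176.5] [313.   52.5] 87.2 z [0.0324 0.0478 0.0526]
[[-14.51277074 338.87530859]
 [256.12987921 408.75008398]
 [245.63763088 243.86948113]
 [168.53622137 251.58650659]] [-0.00133388 -0.00218287 -0.00089394 -0.00491946  0.00059251  0.00336047]
```

View pics/crop1.png

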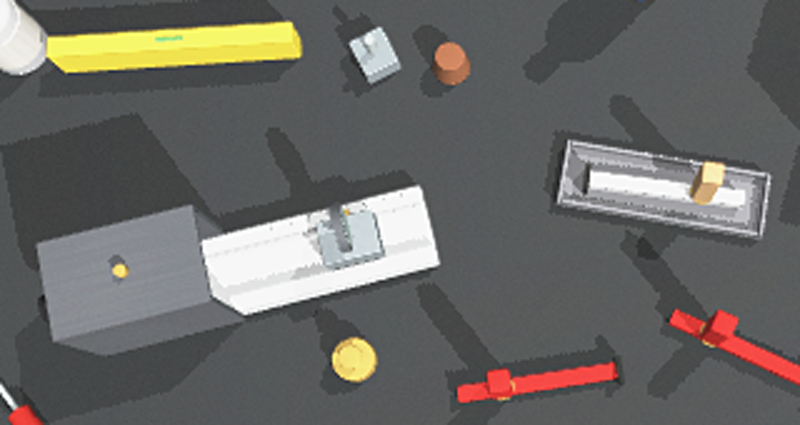

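The white bar with the wooden handle in the tray, crop (708,183), is the one wanted. Its dark rubber tip points left, towards the hood. The lens carriage is at crop (350,235), and the look-alikes are all red or orange. Next I'll refine the axes.

Run:
```python
from h import *
c=dict(np.load("pics/topcam.npz")); d=np.load("pics/top0.npy"); W=world(d,c)
def pts(u0,u1,v0,v1,z0,z1):
    w=W[v0:v1,u0:u1].reshape(-1,3); return w[(w[:,2]>z0)&(w[:,2]<z1)]*1000
def ext(w,ang,p=2):
    a=np.radians(ang); X=w[:,:2]@[np.cos(a),np.sin(a)]; Y=w[:,:2]@[-np.sin(a),np.cos(a)]
    return np.percentile(X,[p,100-p]),np.percentile(Y,[p,100-p])
def best(w,lo,hi,p=2):
    A=np.arange(lo,hi,.2); s=[np.ptp(ext(w,a,p)[1]) for a in A]; a=A[np.argmin(s)]; X,Y=ext(w,a,p); r=np.radians(a)
    cen=np.array([[np.cos(r),-np.sin(r)],[np.sin(r),np.cos(r)]])@[X.mean(),Y.mean()]
    return round(a,1),np.round(cen,1),np.round(np.ptp(X),1),np.round(np.ptp(Y),1)
hood=pts(110,215,170,250,120,135); print("hood",best(hood,85,112))
rail=pts(185,295,160,235,5,29)
# exclude points away: use hood frame yaw 99
print("rail",best(rail,85,112,1))
tray=pts(325,425,150,200,9,20); print("tray",best(tray,60,90))
# bar: inside tray frame
a=np.radians(74.4); t=np.array([547,-355.4]); w=pts(325,425,150,200,14,30)
X=(w[:,:2]-t)@[np.cos(a),np.sin(a)]; Y=(w[:,:2]-t)@[-np.sin(a),np.cos(a)]
m=(abs(Y)<24)&(abs(X)<100); print("bar",best(w[m],60,90,1), best(w[m&(X>-20)],60,90,1))
# block top
rc=np.array([488.2,176.8]);
for yaw in (98.5,):
    a=np.radians(yaw); w=pts(190,295,160,240,40,54)
    X=(w[:,:2]-rc)@[np.cos(a),np.sin(a)]; Y=(w[:,:2]-rc)@[-np.sin(a),np.cos(a)]
    m=(X<-80)&(abs(Y)<40); print("block",best(w[m],85,112), best(w[m],98,99.2))
    w=pts(190,295,160,240,100,125);X=(w[:,:2]-rc)@[np.cos(a),np.sin(a)];m=X<-80;print("lenstop",np.median(w[m],0) if m.any() else 0)
```

```text
Traceback (most recent call last):
IndexError: index -1 is out of bounds for axis 0 with size 0
```

>>> {"method": "apply_moves", "body": {"motion": [{"tx": -2.5,"ty": -3,"tz": 0},{"tx": -2.5,"ty": -7,"tz": 0},{"tx": -2.5,"ty": -11,"tz": 0},{"tx": -2.5,"ty": -15,"tz": 0},{"tx": -2.5,"ty": -19,"tz": 0}]}}

```text
invalid input
```

```bash
cat > m.py <<'E'
from h import *
c=dict(np.load("pics/topcam.npz")); d=np.load("pics/top0.npy"); W=world(d,c)*1000
def pts(u0,u1,v0,v1,z0,z1):
    w=W[v0:v1,u0:u1].reshape(-1,3); return w[(w[:,2]>z0)&(w[:,2]<z1)]
def ext(w,ang,p=2):
    a=np.radians(ang); X=w[:,:2]@[np.cos(a),np.sin(a)]; Y=w[:,:2]@[-np.sin(a),np.cos(a)]
    return np.percentile(X,[p,100-p]),np.percentile(Y,[p,100-p])
def best(w,lo,hi,p=2):
    A=np.arange(lo,hi,.2); s=[np.ptp(ext(w,a,p)[1]) for a in A]; a=A[np.argmin(s)]; X,Y=ext(w,a,p); r=np.radians(a)
    cen=np.array([[np.cos(r),-np.sin(r)],[np.sin(r),np.cos(r)]])@[X.mean(),Y.mean()]
    return round(a,1),np.round(cen,1),np.round(np.ptp(X),1),np.round(np.ptp(Y),1)
if __name__=="__main__":
    hood=pts(110,215,170,250,120,135); print("hood",best(hood,85,112))
    rail=pts(185,295,160,235,5,29); print("rail",best(rail,85,112,1))
    tray=pts(325,425,150,200,9,20); print("tray",best(tray,60,90))
    a=np.radians(74.4); t=np.array([547,-355.4]); w=pts(325,425,150,200,14,30)
    X=(w[:,:2]-t)@[np.cos(a),np.sin(a)]; Y=(w[:,:2]-t)@[-np.sin(a),np.cos(a)]
    m=(abs(Y)<24)&(abs(X)<100); print("bar",best(w[m],60,90,1), best(w[m&(X>-20)],60,90,1))
    rc=np.array([488.2,176.8]); a=np.radians(98.5); w=pts(190,295,160,240,40,54)
    X=(w[:,:2]-rc)@[np.cos(a),np.sin(a)]; Y=(w[:,:2]-rc)@[-np.sin(a),np.cos(a)]
    m=(X<-80)&(abs(Y)<40); print("block",best(w[m],85,112), best(w[m],98,99.2))
E
python3 m.py
```

```text
hood (np.float64(100.6), array([487.7, 175.9]), np.float64(145.3), np.float64(93.3))
rail (np.float64(100.4), array([513.1,  12.7]), np.float64(235.7), np.float64(89.3))
tray (np.float64(74.4), array([ 546.8, -355.3]), np.float64(216.6), np.float64(69.6))
bar (np.float64(76.2), array([ 543.7, -353.7]), np.float64(167.9), np.float64(20.9)) (np.float64(76.2), array([ 551.7, -322.2]), np.float64(103.2), np.float64(21.8))
block (np.float64(97.6), array([519.1, -24.1]), np.float64(58.3), np.float64(44.5)) (np.float64(98.0), array([519.2, -24.1]), np.float64(58.3), np.float64(44.6))
```

>>> {"method": "apply_moves", "body": {"motion": [{"tx": -0.5,"ty": -3,"tz": 0,"turn": 0,"jaw": 1},{"tx": -1,"ty": -7,"tz": 0,"turn": 0,"jaw": 1},{"tx": -1.5,"ty": -11,"tz": 0,"turn": 0,"jaw": 1},{"tx": -2,"ty": -15,"tz": 0,"turn": 0,"jaw": 1},{"tx": -2.5,"ty": -19,"tz": 0,"turn": 0,"jaw": 1}]}}

```text
time_s: 0.52
position: [0.1746, 0.3131, 0.2201]
tool_rot: [[-0.905, 0.425, -0.001], [0.425, 0.905, -0.002], [0.001, -0.002, -1.0]]
ft_force: [0.3, -0.0, 2.4]
grip_width: 0.0854
```

>>> {"method": "apply_moves", "body": {"motion": [{"tx": -4,"ty": -1.3,"tz": 0,"turn": -2,"jaw": 1},{"tx": -8,"ty": -2.6,"tz": 0,"turn": -4,"jaw": 1},{"tx": -12,"ty": -4,"tz": 0,"turn": -6,"jaw": 1},{"tx": -16,"ty": -5.3,"tz": 0,"turn": -9,"jaw": 1},{"tx": -20,"ty": -6.6,"tz": 0,"turn": -11,"jaw": 1}]}}

```text
time_s: 0.93
position: [0.3264, 0.1684, 0.2202]
tool_rot: [[-0.97, 0.242, -0.001], [0.242, 0.97, -0.002], [0.001, -0.002, -1.0]]
ft_force: [0.9, 1.8, 0.6]
grip_width: 0.0853
```

>>> {"method": "apply_moves", "body": {"motion": [{"tx": -2.2,"ty": -3.3,"tz": 0,"turn": 0,"jaw": 1},{"tx": -4.5,"ty": -6.6,"tz": 0,"turn": 0,"jaw": 1},{"tx": -6.8,"ty": -9.9,"tz": 0,"turn": 0,"jaw": 1},{"tx": -9,"ty": -13.2,"tz": 0,"turn": 0,"jaw": 1},{"tx": -11.3,"ty": -16.5,"tz": 0,"turn": 0,"jaw": 1}]}}

```text
time_s: 1.35
position: [0.396, -0.0211, 0.2204]
tool_rot: [[-0.97, 0.243, -0.001], [0.243, 0.97, -0.001], [0.001, -0.002, -1.0]]
ft_force: [0.7, -0.0, 0.3]
grip_width: 0.0853
```

>>> {"method": "apply_moves", "body": {"motion": [{"tx": -2.2,"ty": -3.3,"tz": 0,"turn": 0,"jaw": 1},{"tx": -4.5,"ty": -6.6,"tz": 0,"turn": 0,"jaw": 1},{"tx": -6.8,"ty": -9.9,"tz": 0,"turn": 0,"jaw": 1},{"tx": -9,"ty": -13.2,"tz": 0,"turn": 0,"jaw": 1},{"tx": -11.3,"ty": -16.5,"tz": 0,"turn": 0,"jaw": 1}]}}

```text
time_s: 1.77
position: [0.4656, -0.2106, 0.2202]
tool_rot: [[-0.97, 0.243, -0.002], [0.243, 0.97, -0.001], [0.002, -0.001, -1.0]]
ft_force: [0.1, 0.1, 0.4]
grip_width: 0.0849
```

>>> {"method": "apply_moves", "body": {"motion": [{"tx": -2.2,"ty": -3.2,"tz": 0,"turn": 0,"jaw": 1},{"tx": -4.5,"ty": -6.4,"tz": 0,"turn": 0,"jaw": 1},{"tx": -6.8,"ty": -9.6,"tz": 0,"turn": 0,"jaw": 1},{"tx": -9,"ty": -12.8,"tz": 0,"turn": 0,"jaw": 1},{"tx": -11.2,"ty": -16,"tz": 0,"turn": 0,"jaw": 1}]}}

```text
time_s: 2.18
position: [0.5355, -0.3948, 0.2197]
tool_rot: [[-0.97, 0.244, -0.002], [0.244, 0.97, -0.0], [0.002, -0.001, -1.0]]
ft_force: [0.7, 0.9, 0.8]
grip_width: 0.0851
```

```bash
cat > wr.py <<'E'
from m import *
import m,sys
s=telemetry.observe(); cw=camera_params("wrist"); p,d=get_image("wrist"); n=sys.argv[1]
cv2.imwrite(f"pics/{n}.png",p[:,:,::-1])
print(s["position"],"camera",-cv2.Rodrigues(np.array(cw['rvec']))[0].T@np.array(cw['tvec']).ravel())
m.W=world(d,cw)*1000
np.save(f"pics/{n}.npy",m.W)
E
cat > t.py <<'E'
from wr import *
H=m.pts(0,640,0,400,85,106); print("handle",len(H),best(H,60,90,1),np.percentile(H[:,2],[5,50,95]) if len(H) else 0)
B=m.pts(0,640,0,400,17,30); t=np.array([547,-355.4]);B=B[np.hypot(*(B[:,:2]-t).T)<100]; print("bar",best(B,60,90,1))
E
python3 t.py w1
```

```text
[ 0.5354515  -0.39481561  0.21965467] camera [ 0.4558463  -0.37576614  0.3739784 ]
handle 10135 (np.float64(66.2), array([ 580.1, -484.9]), np.float64(388.4), np.float64(276.7)) [ 88.00037822 104.33043005 105.93911895]
bar (np.float64(74.2), array([ 547.1, -354.9]), np.float64(172.6), np.float64(68.0))
```

View pics/w1.png

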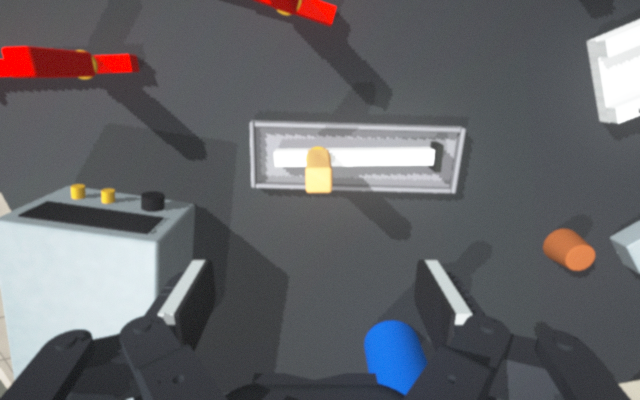

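Wrist view: the handle is at (318,170) and the bar at (355,157), tip to the right. The jaws open along the bar, as planned. The grey instrument is at lower left, so I'll check its height and clearance.

Run:
```python
from m import *
import m
m.W=np.load("pics/w1.npy")
H=m.pts(295,342,140,200,85,106); print("handle",len(H),best(H,60,90,1),np.percentile(H[:,2],[5,50,95]))
H=H[H[:,2]>97]; print("handle top",len(H),best(H,60,90,1))
B=m.pts(265,440,140,180,17,30); print("bar",best(B,60,90,1)); B=m.pts(345,436,140,180,15,30); print("bar fwd",best(B,60,90,1))
X=m.pts(0,210,180,400,60,400); X=X[X[:,1]<-430]; print("box near handle: min dist", np.min(np.hypot(X[:,0]-535,X[:,1]+393)), "zmax",np.percentile(X[:,2],99), X[np.argmin(np.hypot(X[:,0]-535,X[:,1]+393))])
```

```text
handle 766 (np.float64(75.8), array([ 535.7, -393.2]), np.float64(21.2), np.float64(21.4)) [ 89.46522094 100.68506384 102.04026799]
handle top 671 (np.float64(75.0), array([ 535.8, -393.3]), np.float64(21.3), np.float64(21.0))
bar (np.float64(75.8), array([ 544. , -354.4]), np.float64(164.9), np.float64(22.2))
bar fwd (np.float64(75.0), array([ 553. , -321.1]), np.float64(90.8), np.float64(19.0))
box near handle: min dist 41.817612897462006 zmax 311.89668625259344 [ 515.71775604 -430.10670851  294.93950702]
```

>>> {"method": "apply_moves", "body": {"motion": [{"tx": 0,"ty": 0.1,"tz": 4,"turn": 0,"jaw": 1},{"tx": 0,"ty": 0.1,"tz": 8,"turn": 0,"jaw": 1},{"tx": 0,"ty": 0.1,"tz": 11.5,"turn": 0,"jaw": 1},{"tx": 0,"ty": 0.15,"tz": 13.5,"turn": 0,"jaw": 1},{"tx": 0,"ty": 0.15,"tz": 14.6,"turn": 0,"jaw": 1}]}}

```text
time_s: 2.65
position: [0.535, -0.3984, 0.0678]
tool_rot: [[-0.969, 0.247, -0.007], [0.247, 0.969, 0.003], [0.007, 0.001, -1.0]]
ft_force: [0.7, 0.1, -0.5]
grip_width: 0.0855
```

>>> {"method": "apply_moves", "body": {"motion": [{"tx": 0,"ty": 0,"tz": 0,"turn": 0,"jaw": 0.3},{"tx": 0,"ty": 0,"tz": 0,"turn": 0,"jaw": 0},{"tx": 0,"ty": 0,"tz": 0,"turn": 0,"jaw": -0.4},{"tx": 0,"ty": 0,"tz": 0,"turn": 0,"jaw": -0.7},{"tx": 0,"ty": 0,"tz": 0,"turn": 0,"jaw": -1}], "squeeze": 70}}

```text
time_s: 3.07
position: [0.5356, -0.3986, 0.0693]
tool_rot: [[-0.969, 0.247, -0.005], [0.247, 0.969, 0.002], [0.005, 0.0, -1.0]]
ft_force: [1.0, 2.9, 1.9]
grip_width: 0.0254
```

>>> {"method": "apply_moves", "body": {"motion": [{"tx": 0,"ty": 0,"tz": 0,"turn": 0,"jaw": -1},{"tx": 0,"ty": 0,"tz": 0,"turn": 0,"jaw": -1},{"tx": 0,"ty": 0,"tz": 0,"turn": 0,"jaw": -1},{"tx": 0,"ty": 0,"tz": 0,"turn": 0,"jaw": -1}], "squeeze": 70}}

```text
time_s: 3.4
position: [0.5356, -0.3986, 0.0696]
tool_rot: [[-0.969, 0.247, -0.005], [0.247, 0.969, 0.001], [0.005, -0.0, -1.0]]
ft_force: [-0.9, -0.3, 0.9]
grip_width: 0.0202
```

>>> {"method": "apply_moves", "body": {"motion": [{"tx": 0,"ty": 0,"tz": -0.5,"turn": 0,"jaw": -1},{"tx": 0,"ty": 0,"tz": -2,"turn": 0,"jaw": -1},{"tx": 0,"ty": 0,"tz": -4.5,"turn": 0,"jaw": -1},{"tx": 0,"ty": 0,"tz": -7,"turn": 0,"jaw": -1},{"tx": 0,"ty": 0,"tz": -8,"turn": 0,"jaw": -1}]}}

```text
time_s: 3.82
position: [0.5367, -0.3995, 0.1533]
tool_rot: [[-0.969, 0.247, -0.001], [0.247, 0.969, -0.003], [0.001, -0.003, -1.0]]
ft_force: [-0.2, 0.4, -1.3]
grip_width: 0.0204
```

>>> {"method": "apply_moves", "body": {"motion": [{"tx": 0.6,"ty": 3.5,"tz": 0,"turn": -3,"jaw": -1},{"tx": 1.4,"ty": 7.5,"tz": 0,"turn": -8,"jaw": -1},{"tx": 2.4,"ty": 11.5,"tz": 0,"turn": -14,"jaw": -1},{"tx": 3.2,"ty": 15.5,"tz": 0,"turn": -20,"jaw": -1},{"tx": 3.7,"ty": 18,"tz": 0,"turn": -23.5,"jaw": -1}]}}

```text
time_s: 4.23
position: [0.5447, -0.2122, 0.1524]
tool_rot: [[-0.986, -0.167, -0.002], [-0.167, 0.986, -0.001], [0.002, -0.0, -1.0]]
ft_force: [0.9, 0.1, -2.2]
grip_width: 0.0207
```

```bash
python3 wr.py w2; python3 -c "
from rig import *
s=telemetry.observe();print(s)"
```

```text
[ 0.54470975 -0.21215427  0.15242794] camera [ 0.46374608 -0.22678535  0.30673434]
{'time_s': 4.2833, 'q': array([-3.25617075e+01,  2.83870145e+01,  7.51300228e+01, -4.71479112e-02,
        7.66396408e+01, -1.32414066e+02]), 'qvel': array([-3.50128684,  1.7827273 , -3.9028646 , -0.73612998,  0.99858326,
        3.47253045]), 'joint_efforts': array([-10.35272956, -46.44445539, -25.48169911,  -0.9409273 ,
        -0.83323639,  -0.06249245]), 'position': array([ 0.54489776, -0.20880405,  0.15257721]), 'tool_rot': array([[-9.85215704e-01, -1.71296623e-01, -2.73553959e-03],
       [-1.71299357e-01,  9.85218704e-01,  7.96942208e-04],
       [ 2.55859126e-03,  1.25375615e-03, -9.99995941e-01]]), 'ft_force': array([ 0.38817032,  3.9906349 , -1.88972115]), 'wrist_torque': array([ 0.20644978,  0.00389077, -0.04414716]), 'grip_width': 0.020438660151188635}
```

View pics/w2.png

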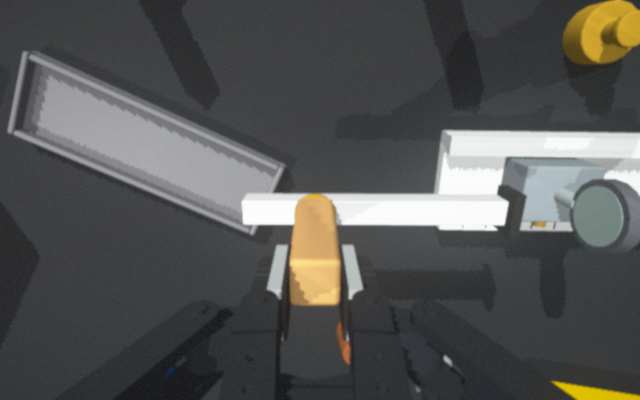

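Wrist view: the bar is held level. Its underside is clear of the tray, its tip is at (515,210), the rail's rear end is at x≈440, and the carriage block is at (550,190). Measuring the bar's and rail's axes now.

Run:
```python
from m import *
import m
m.W=np.load("pics/w2.npy")
B=m.pts(340,500,195,226,70,130); print("bar",best(B,85,112,1),"z",np.percentile(B[:,2],[5,50,95]))
for u in (350,420,490): print(u, np.round(m.W[205:212,u].mean(0),1))
T=m.pts(500,526,180,240,70,130); print("tip",len(T), ext(T,99,1))
R=m.pts(436,640,125,235,20,28); print("fence tops",len(R),ext(R,99,1),best(R,90,108,1))
# near fence: edge line, top fences
F=m.pts(440,640,128,160,20,28); print("far fence",best(F,90,108,1))
L=m.pts(436,640,125,235,9,15); print("floor",best(L,90,108,1))
K=m.pts(495,600,150,200,44,52); print("block top",best(K,90,108,1))
```

```text
bar (np.float64(99.4), array([ 533.1, -149.1]), np.float64(97.8), np.float64(15.8)) z [ 95.26278839 104.67101619 105.80468662]
350 [ 537.3 -192.5  105.2]
420 [ 530.  -150.1  105.3]
490 [ 522.9 -107.6  105. ]
tip 1120 (array([-181.62298558, -171.02995892]), array([-516.85129078, -488.95294162]))
fence tops 4873 (array([-186.20750702,  -34.35486391]), array([-550.1444277 , -468.38565628])) (np.float64(99.0), array([520.2, -29.3]), np.float64(151.9), np.float64(81.8))
far fence (np.float64(98.8), array([488.9, -34. ]), np.float64(152.3), np.float64(18.4))
floor (np.float64(100.0), array([502.7, -21.8]), np.float64(173.0), np.float64(53.3))
block top (np.float64(100.8), array([510.1, -28.1]), np.float64(54.1), np.float64(26.4))
```

>>> {"method": "apply_moves", "body": {"motion": [{"tx": -0.45,"ty": 0,"tz": 0,"turn": 0.9,"jaw": -1},{"tx": -0.45,"ty": 0,"tz": 1.5,"turn": 0.9,"jaw": -1},{"tx": -0.45,"ty": 0,"tz": 3.2,"turn": 0.9,"jaw": -1},{"tx": -0.45,"ty": 0,"tz": 4.4,"turn": 0.9,"jaw": -1},{"tx": -0.45,"ty": 0,"tz": 5,"turn": 0.9,"jaw": -1}]}}

```text
time_s: 4.7
position: [0.5487, -0.2083, 0.1005]
tool_rot: [[-0.988, -0.154, -0.005], [-0.154, 0.988, 0.002], [0.005, 0.003, -1.0]]
ft_force: [-0.3, -0.9, -2.1]
grip_width: 0.0206
```

```bash
cat > st.py <<'E'
from rig import *
import numpy as np
s=telemetry.observe(); p=s["position"]*1000; a=np.radians(99); R=s["tool_rot"]
f=s["ft_force"]; u=np.array([np.cos(a),np.sin(a),0])
print("t",s["time_s"],"X %.1f Y %.1f z %.1f"%(p[:2]@u[:2],p[:2]@[-np.sin(a),np.cos(a)],p[2]),"yaw %.2f"%np.degrees(np.arctan2(R[1,1],R[0,1])),"pitch %.2f"%np.degrees(np.arcsin(R[2,1])),"roll %.2f"%np.degrees(np.arcsin(R[2,0])),"Fx %.1f"%(f@u),f.round(1),s["wrist_torque"].round(2),"w",s["grip_width"])
E
python3 st.py
```

```text
t 4.7 X -291.6 Y -509.4 z 100.5 yaw 98.85 pitch 0.17 roll 0.27 Fx -0.8 [-0.3 -0.9 -2.1] [-0.06  0.03 -0.02] w 0.02055890737711529
```

>>> {"method": "apply_moves", "body": {"motion": [{"tx": 0,"ty": 0,"tz": 0.6,"turn": 0,"jaw": -1},{"tx": 0,"ty": 0.2,"tz": 1.2,"turn": 0,"jaw": -1},{"tx": 0,"ty": 0.4,"tz": 1.7,"turn": 0,"jaw": -1},{"tx": 0,"ty": 0.7,"tz": 2,"turn": 0,"jaw": -1},{"tx": 0,"ty": 1.0,"tz": 2,"turn": 0,"jaw": -1}]}}

```text
time_s: 5.12
position: [0.5474, -0.1986, 0.0807]
tool_rot: [[-0.988, -0.154, -0.004], [-0.154, 0.988, 0.001], [0.004, 0.002, -1.0]]
ft_force: [0.4, -0.5, -2.1]
grip_width: 0.0207
```

```bash
python3 st.py
```

```text
t 5.1167 X -281.8 Y -509.6 z 80.7 yaw 98.84 pitch 0.09 roll 0.23 Fx -0.6 [ 0.4 -0.5 -2.1] [-0.09  0.03  0.03] w 0.020686348478235146
```

>>> {"method": "apply_moves", "body": {"motion": [{"tx": 0,"ty": 0.4,"tz": 0,"turn": 0,"jaw": -1},{"tx": 0,"ty": 0.8,"tz": 0,"turn": 0,"jaw": -1},{"tx": 0,"ty": 1.1,"tz": 0,"turn": 0,"jaw": -1},{"tx": 0,"ty": 1.4,"tz": 0,"turn": 0,"jaw": -1},{"tx": 0,"ty": 1.6,"tz": 0,"turn": 0,"jaw": -1}]}}

```text
time_s: 5.53
position: [0.5449, -0.1823, 0.0809]
tool_rot: [[-0.988, -0.154, -0.004], [-0.154, 0.988, 0.001], [0.004, 0.002, -1.0]]
ft_force: [0.6, 0.1, -1.9]
grip_width: 0.0205
```

>>> {"method": "apply_moves", "body": {"motion": [{"tx": 0,"ty": 0.15,"tz": 0,"turn": 0,"jaw": -1},{"tx": 0,"ty": 0.3,"tz": 0,"turn": 0,"jaw": -1},{"tx": 0,"ty": 0.45,"tz": 0,"turn": 0,"jaw": -1},{"tx": 0,"ty": 0.6,"tz": 0,"turn": 0,"jaw": -1},{"tx": 0,"ty": 0.75,"tz": 0,"turn": 0,"jaw": -1}]}}

```text
time_s: 5.95
position: [0.5439, -0.1751, 0.081]
tool_rot: [[-0.988, -0.154, -0.004], [-0.154, 0.988, 0.0], [0.004, 0.001, -1.0]]
ft_force: [0.1, -5.2, 0.5]
grip_width: 0.0206
```

>>> {"method": "apply_moves", "body": {"motion": [{"tx": 0,"ty": 0.15,"tz": 0,"turn": 0,"jaw": -1},{"tx": 0,"ty": 0.3,"tz": 0,"turn": 0,"jaw": -1},{"tx": 0,"ty": 0.45,"tz": 0,"turn": 0,"jaw": -1},{"tx": 0,"ty": 0.6,"tz": 0,"turn": 0,"jaw": -1},{"tx": 0,"ty": 0.75,"tz": 0,"turn": 0,"jaw": -1}]}}

```text
time_s: 6.37
position: [0.5429, -0.1679, 0.0812]
tool_rot: [[-0.988, -0.154, -0.003], [-0.154, 0.988, -0.0], [0.003, 0.0, -1.0]]
ft_force: [0.5, -4.8, -0.1]
grip_width: 0.0205
```

```bash
python3 st.py
```

```text
t 6.3667 X -250.8 Y -509.9 z 81.2 yaw 98.85 pitch 0.01 roll 0.17 Fx -4.9 [ 0.5 -4.8 -0.1] [-0.9  -0.13 -0.05] w 0.020490438882171343
```

>>> {"method": "apply_moves", "body": {"motion": [{"tx": 0,"ty": 0.25,"tz": 0,"turn": 0,"jaw": -1},{"tx": 0,"ty": 0.5,"tz": 0,"turn": 0,"jaw": -1},{"tx": 0,"ty": 0.75,"tz": 0,"turn": 0,"jaw": -1},{"tx": 0,"ty": 1.0,"tz": 0,"turn": 0,"jaw": -1},{"tx": 0,"ty": 1.25,"tz": 0,"turn": 0,"jaw": -1}]}}

```text
time_s: 6.78
position: [0.541, -0.1553, 0.0812]
tool_rot: [[-0.988, -0.154, -0.003], [-0.154, 0.988, -0.0], [0.003, 0.0, -1.0]]
ft_force: [-0.0, -5.4, -0.4]
grip_width: 0.0205
```

>>> {"method": "apply_moves", "body": {"motion": [{"tx": 0,"ty": 0.25,"tz": 0,"turn": 0,"jaw": -1},{"tx": 0,"ty": 0.5,"tz": 0,"turn": 0,"jaw": -1},{"tx": 0,"ty": 0.75,"tz": 0,"turn": 0,"jaw": -1},{"tx": 0,"ty": 1.0,"tz": 0,"turn": 0,"jaw": -1},{"tx": 0,"ty": 1.25,"tz": 0,"turn": 0,"jaw": -1}]}}

```text
time_s: 7.2
position: [0.539, -0.1427, 0.0812]
tool_rot: [[-0.988, -0.154, -0.003], [-0.154, 0.988, -0.0], [0.003, 0.0, -1.0]]
ft_force: [-0.6, -4.8, -0.6]
grip_width: 0.0202
```

>>> {"method": "apply_moves", "body": {"motion": [{"tx": 0,"ty": 0.25,"tz": 0,"turn": 0,"jaw": -1},{"tx": 0,"ty": 0.5,"tz": 0,"turn": 0,"jaw": -1},{"tx": 0,"ty": 0.75,"tz": 0,"turn": 0,"jaw": -1},{"tx": 0,"ty": 1.0,"tz": 0,"turn": 0,"jaw": -1},{"tx": 0,"ty": 1.25,"tz": 0,"turn": 0,"jaw": -1}]}}

```text
time_s: 7.62
position: [0.537, -0.1301, 0.0812]
tool_rot: [[-0.988, -0.154, -0.003], [-0.154, 0.988, -0.0], [0.003, 0.0, -1.0]]
ft_force: [-0.4, -4.8, -1.1]
grip_width: 0.0204
```

>>> {"method": "apply_moves", "body": {"motion": [{"tx": 0,"ty": 0.2,"tz": 0,"turn": 0,"jaw": -1},{"tx": 0,"ty": 0.3,"tz": 0,"turn": 0,"jaw": -1},{"tx": 0,"ty": 0.3,"tz": 0,"turn": 0,"jaw": -1},{"tx": 0,"ty": 0.3,"tz": 0,"turn": 0,"jaw": -1},{"tx": 0,"ty": 0.3,"tz": 0,"turn": 0,"jaw": -1}]}}

```text
time_s: 8.03
position: [0.5363, -0.1267, 0.081]
tool_rot: [[-0.988, -0.154, -0.004], [-0.154, 0.988, 0.001], [0.004, 0.001, -1.0]]
ft_force: [1.0, -1.8, -1.8]
grip_width: 0.0203
```

```bash
python3 st.py
```

```text
t 8.0333 X -209.1 Y -509.9 z 81.0 yaw 98.85 pitch 0.06 roll 0.20 Fx -1.9 [ 1.  -1.8 -1.8] [-0.36 -0.16 -0.03] w 0.0203391975448063
```

>>> {"method": "apply_moves", "body": {"motion": [{"tx": 0,"ty": 0.25,"tz": 0,"turn": 0,"jaw": -1},{"tx": 0,"ty": 0.5,"tz": 0,"turn": 0,"jaw": -1},{"tx": 0,"ty": 0.75,"tz": 0,"turn": 0,"jaw": -1},{"tx": 0,"ty": 1.0,"tz": 0,"turn": 0,"jaw": -1},{"tx": 0,"ty": 1.25,"tz": 0,"turn": 0,"jaw": -1}]}}

```text
time_s: 8.45
position: [0.5344, -0.1142, 0.0811]
tool_rot: [[-0.988, -0.154, -0.004], [-0.154, 0.988, 0.0], [0.003, 0.001, -1.0]]
ft_force: [-0.0, -4.9, -0.4]
grip_width: 0.0205
```

>>> {"method": "apply_moves", "body": {"motion": [{"tx": 0,"ty": 0.25,"tz": 0,"turn": 0,"jaw": -1},{"tx": 0,"ty": 0.5,"tz": 0,"turn": 0,"jaw": -1},{"tx": 0,"ty": 0.75,"tz": 0,"turn": 0,"jaw": -1},{"tx": 0,"ty": 1.0,"tz": 0,"turn": 0,"jaw": -1},{"tx": 0,"ty": 1.25,"tz": 0,"turn": 0,"jaw": -1}]}}

```text
time_s: 8.87
position: [0.5325, -0.1016, 0.0811]
tool_rot: [[-0.988, -0.154, -0.003], [-0.154, 0.988, 0.0], [0.003, 0.001, -1.0]]
ft_force: [0.7, -4.2, -0.3]
grip_width: 0.0207
```

>>> {"method": "apply_moves", "body": {"motion": [{"tx": 0,"ty": 0.25,"tz": 0,"turn": 0,"jaw": -1},{"tx": 0,"ty": 0.5,"tz": 0,"turn": 0,"jaw": -1},{"tx": 0,"ty": 0.75,"tz": 0,"turn": 0,"jaw": -1},{"tx": 0,"ty": 1.0,"tz": 0,"turn": 0,"jaw": -1},{"tx": 0,"ty": 1.25,"tz": 0,"turn": 0,"jaw": -1}]}}

```text
time_s: 9.28
position: [0.5305, -0.089, 0.0811]
tool_rot: [[-0.988, -0.154, -0.004], [-0.154, 0.988, 0.0], [0.003, 0.001, -1.0]]
ft_force: [0.4, -4.6, -1.5]
grip_width: 0.0203
```

>>> {"method": "apply_moves", "body": {"motion": [{"tx": 0,"ty": 0.25,"tz": 0,"turn": 0,"jaw": -1},{"tx": 0,"ty": 0.5,"tz": 0,"turn": 0,"jaw": -1},{"tx": 0,"ty": 0.75,"tz": 0,"turn": 0,"jaw": -1},{"tx": 0,"ty": 1.0,"tz": 0,"turn": 0,"jaw": -1},{"tx": 0,"ty": 1.25,"tz": 0,"turn": 0,"jaw": -1}]}}

```text
time_s: 9.7
position: [0.5285, -0.0764, 0.0811]
tool_rot: [[-0.988, -0.154, -0.004], [-0.154, 0.988, 0.0], [0.004, 0.001, -1.0]]
ft_force: [1.4, -4.0, -1.2]
grip_width: 0.0204
```

>>> {"method": "apply_moves", "body": {"motion": [{"tx": 0,"ty": 0.25,"tz": 0,"turn": 0,"jaw": -1},{"tx": 0,"ty": 0.5,"tz": 0,"turn": 0,"jaw": -1},{"tx": 0,"ty": 0.75,"tz": 0,"turn": 0,"jaw": -1},{"tx": 0,"ty": 1.0,"tz": 0,"turn": 0,"jaw": -1},{"tx": 0,"ty": 1.2,"tz": 0,"turn": 0,"jaw": -1}]}}

```text
time_s: 10.12
position: [0.5266, -0.0643, 0.0811]
tool_rot: [[-0.988, -0.154, -0.004], [-0.154, 0.988, 0.0], [0.004, 0.001, -1.0]]
ft_force: [0.7, -4.2, -0.9]
grip_width: 0.0204
```

```bash
python3 st.py; python3 wr.py w3
```

```text
t 10.1167 X -145.8 Y -510.0 z 81.1 yaw 98.85 pitch 0.06 roll 0.21 Fx -4.2 [ 0.7 -4.2 -0.9] [-0.96 -0.16 -0.  ] w 0.02038855033944688
[ 0.52656689 -0.06426268  0.08109846] camera [ 0.44563758 -0.07803961  0.23551689]
```

View pics/w3.png

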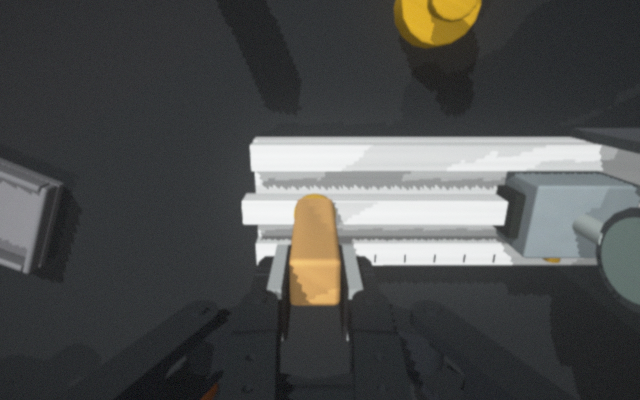

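Wrist view: the plate bears squarely on the block's rear face at (505,210). The bar lies straight in the channel, clear of both fences. Before the stop zone I'll test how stiff the arm is under load.

>>> {"method": "apply_moves", "body": {"motion": [{"tx": 0,"ty": 0.2,"tz": 0,"turn": 0,"jaw": -1},{"tx": 0,"ty": 0.4,"tz": 0,"turn": 0,"jaw": -1},{"tx": 0,"ty": 0.6,"tz": 0,"turn": 0,"jaw": -1},{"tx": 0,"ty": 0.7,"tz": 0,"turn": 0,"jaw": -1},{"tx": 0,"ty": 0.7,"tz": 0,"turn": 0,"jaw": -1}]}}

```text
time_s: 10.58
position: [0.5253, -0.0567, 0.081]
tool_rot: [[-0.988, -0.154, -0.004], [-0.154, 0.988, 0.001], [0.004, 0.002, -1.0]]
ft_force: [0.9, -3.6, -2.2]
grip_width: 0.0205
```

```bash
python3 st.py
```

```text
t 10.5833 X -138.1 Y -509.9 z 81.0 yaw 98.87 pitch 0.10 roll 0.23 Fx -3.7 [ 0.9 -3.6 -2.2] [-0.66 -0.17 -0.03] w 0.020525951866622517
```

>>> {"method": "apply_moves", "body": {"motion": [{"tx": 0,"ty": 0.03,"tz": 0,"turn": 0,"jaw": -1},{"tx": 0,"ty": 0.03,"tz": 0,"turn": 0,"jaw": -1},{"tx": 0,"ty": 0.03,"tz": 0,"turn": 0,"jaw": -1}]}}

```text
time_s: 10.83
position: [0.5252, -0.0564, 0.081]
tool_rot: [[-0.988, -0.154, -0.004], [-0.154, 0.988, 0.001], [0.004, 0.002, -1.0]]
ft_force: [1.0, -3.1, -0.6]
grip_width: 0.0205
```

```bash
python3 st.py
```

```text
t 10.8333 X -137.8 Y -509.9 z 81.0 yaw 98.87 pitch 0.11 roll 0.22 Fx -3.2 [ 1.  -3.1 -0.6] [-0.81 -0.22 -0.03] w 0.020536422847071165
```

>>> {"method": "apply_moves", "body": {"motion": [{"tx": 0,"ty": 0.03,"tz": 0,"turn": 0,"jaw": -1},{"tx": 0,"ty": 0.03,"tz": 0,"turn": 0,"jaw": -1},{"tx": 0,"ty": 0.03,"tz": 0,"turn": 0,"jaw": -1}]}}

```text
time_s: 11.08
position: [0.5252, -0.0562, 0.0811]
tool_rot: [[-0.988, -0.154, -0.004], [-0.154, 0.988, 0.001], [0.004, 0.002, -1.0]]
ft_force: [1.4, -4.8, -0.9]
grip_width: 0.0204
```

```bash
python3 st.py
```

```text
t 11.0833 X -137.6 Y -510.0 z 81.1 yaw 98.86 pitch 0.10 roll 0.22 Fx -5.0 [ 1.4 -4.8 -0.9] [-1.01 -0.13 -0.01] w 0.02038153906285914
```

>>> {"method": "apply_moves", "body": {"motion": [{"tx": 0,"ty": 0.08,"tz": 0,"turn": 0,"jaw": -1},{"tx": 0,"ty": 0.08,"tz": 0,"turn": 0,"jaw": -1},{"tx": 0,"ty": 0.08,"tz": 0,"turn": 0,"jaw": -1}]}}

```text
time_s: 11.33
position: [0.5251, -0.0554, 0.081]
tool_rot: [[-0.988, -0.154, -0.004], [-0.154, 0.988, 0.001], [0.004, 0.002, -1.0]]
ft_force: [0.1, -4.2, -0.7]
grip_width: 0.0207
```

```bash
python3 st.py
```

```text
t 11.3333 X -136.8 Y -510.0 z 81.0 yaw 98.86 pitch 0.10 roll 0.22 Fx -4.1 [ 0.1 -4.2 -0.7] [-0.87 -0.16 -0.02] w 0.020683039244863782
```

Run:
```python
from h import *
a=np.radians(99);A=np.array([[np.cos(a),np.sin(a)],[-np.sin(a),np.cos(a)]])
for n in("side","top"):
    c=camera_params(n); R=cv2.Rodrigues(np.array(c['rvec']))[0]; C=-R.T@np.array(c['tvec']).ravel()*1000
    print(n,"cam X,Y,z",(A@C[:2]).round(),C[2].round())
    p,d=get_image(n); cv2.imwrite(f"pics/{n}2.png",p[:,:,::-1]); W=world(d,c)*1000
    X=W[...,0]*A[0,0]+W[...,1]*A[0,1]; Y=W[...,0]*A[1,0]+W[...,1]*A[1,1]+509.5
    m=(X>30)&(X<170)&(abs(Y)<38)&(W[...,2]<118)&(W[...,2]>5)
    v,u=np.where(m); print(m.sum())
    if m.sum(): print(u.min(),u.max(),v.min(),v.max()); 
    for i in range(0,len(u),max(1,len(u)//40)): print(u[i],v[i],X[v[i],u[i]].round(),Y[v[i],u[i]].round(),W[v[i],u[i],2].round())
    if n=="side": np.save("pics/side2.npy",np.stack([X,Y,W[...,2]],-1))
```

```text
side cam X,Y,z [-804.  290.] 937.0
70
263 271 154 171
264 154 105.0 -37.0 23.0
263 155 108.0 -35.0 18.0
264 155 105.0 -37.0 18.0
263 156 89.0 -17.0 33.0
264 156 80.0 -13.0 40.0
265 156 96.0 -33.0 21.0
266 156 87.0 -30.0 26.0
267 156 88.0 -36.0 22.0
264 157 81.0 -13.0 34.0
265 157 79.0 -17.0 33.0
266 157 88.0 -31.0 20.0
267 157 85.0 -33.0 21.0
264 158 78.0 -11.0 32.0
265 158 79.0 -16.0 29.0
266 158 83.0 -26.0 21.0
267 158 79.0 -27.0 22.0
264 159 76.0 -8.0 30.0
265 159 75.0 -12.0 29.0
266 159 82.0 -24.0 17.0
267 159 76.0 -24.0 21.0
268 159 71.0 -24.0 23.0
264 160 80.0 -11.0 22.0
265 160 78.0 -14.0 21.0
266 160 82.0 -24.0 13.0
267 160 45.0 6.0 49.0
268 160 43.0 2.0 48.0
269 160 40.0 0.0 48.0
270 160 43.0 -8.0 42.0
264 161 80.0 -11.0 17.0
265 161 78.0 -14.0 16.0
266 161 47.0 10.0 46.0
267 161 43.0 8.0 46.0
268 161 42.0 4.0 45.0
269 161 36.0 5.0 48.0
270 161 31.0 4.0 50.0
271 161 30.0 0.0 48.0
264 162 45.0 21.0 49.0
265 162 47.0 15.0 45.0
266 162 42.0 14.0 46.0
267 162 40.0 11.0 45.0
268 162 38.0 8.0 45.0
269 162 30.0 11.0 50.0
270 162 32.0 4.0 45.0
264 163 46.0 22.0 44.0
265 163 39.0 23.0 48.0
266 163 40.0 17.0 44.0
267 163 33.0 18.0 48.0
268 163 33.0 13.0 45.0
269 163 31.0 10.0 45.0
264 164 46.0 22.0 39.0
265 164 43.0 20.0 40.0
266 164 36.0 21.0 44.0
267 164 32.0 20.0 45.0
264 165 43.0 25.0 38.0
265 165 40.0 23.0 38.0
266 165 34.0 24.0 42.0
267 165 31.0 22.0 42.0
264 166 47.0 22.0 30.0
265 166 40.0 24.0 34.0
266 166 35.0 23.0 36.0
265 167 41.0 23.0 28.0
266 167 38.0 21.0 29.0
265 168 40.0 24.0 24.0
266 168 34.0 24.0 28.0
267 168 30.0 23.0 29.0
265 169 37.0 28.0 24.0
266 169 39.0 21.0 19.0
265 170 31.0 34.0 26.0
266 170 30.0 29.0 23.0
265 171 31.0 34.0 21.0
top cam X,Y,z [-232. -224.] 1160.0
0
```

The side camera sees past the block into the hood. It shows a vertical face at X≈79 (56 mm in from the mouth), and the block front is now at X≈48. That leaves about 31 mm, give or take 4. I'll go 20 mm slowly, then take tiny checked steps.

>>> {"method": "apply_moves", "body": {"motion": [{"tx": 0,"ty": 0.1,"tz": 0,"turn": 0,"jaw": -1},{"tx": 0,"ty": 0.2,"tz": 0,"turn": 0,"jaw": -1},{"tx": 0,"ty": 0.3,"tz": 0,"turn": 0,"jaw": -1},{"tx": 0,"ty": 0.4,"tz": 0,"turn": 0,"jaw": -1},{"tx": 0,"ty": 0.5,"tz": 0,"turn": 0,"jaw": -1}]}}

```text
time_s: 11.85
position: [0.5243, -0.0503, 0.081]
tool_rot: [[-0.988, -0.154, -0.004], [-0.154, 0.988, 0.001], [0.004, 0.002, -1.0]]
ft_force: [0.3, -4.8, -0.0]
grip_width: 0.0204
```

>>> {"method": "apply_moves", "body": {"motion": [{"tx": 0,"ty": 0.1,"tz": 0,"turn": 0,"jaw": -1},{"tx": 0,"ty": 0.2,"tz": 0,"turn": 0,"jaw": -1},{"tx": 0,"ty": 0.3,"tz": 0,"turn": 0,"jaw": -1},{"tx": 0,"ty": 0.4,"tz": 0,"turn": 0,"jaw": -1},{"tx": 0,"ty": 0.5,"tz": 0,"turn": 0,"jaw": -1}]}}

```text
time_s: 12.27
position: [0.5235, -0.0452, 0.081]
tool_rot: [[-0.988, -0.154, -0.004], [-0.154, 0.988, 0.001], [0.004, 0.002, -1.0]]
ft_force: [1.2, -4.1, -0.6]
grip_width: 0.0206
```

>>> {"method": "apply_moves", "body": {"motion": [{"tx": 0,"ty": 0.1,"tz": 0,"turn": 0,"jaw": -1},{"tx": 0,"ty": 0.2,"tz": 0,"turn": 0,"jaw": -1},{"tx": 0,"ty": 0.3,"tz": 0,"turn": 0,"jaw": -1},{"tx": 0,"ty": 0.4,"tz": 0,"turn": 0,"jaw": -1},{"tx": 0,"ty": 0.5,"tz": 0,"turn": 0,"jaw": -1}]}}

```text
time_s: 12.68
position: [0.5227, -0.0402, 0.081]
tool_rot: [[-0.988, -0.154, -0.004], [-0.154, 0.988, 0.001], [0.004, 0.002, -1.0]]
ft_force: [0.9, -4.8, -0.4]
grip_width: 0.0206
```

```bash
python3 st.py
```

```text
t 12.6833 X -121.4 Y -509.9 z 81.0 yaw 98.87 pitch 0.11 roll 0.23 Fx -4.9 [ 0.9 -4.8 -0.4] [-0.98 -0.17  0.03] w 0.020639301361445594
```

>>> {"method": "apply_moves", "body": {"motion": [{"tx": 0,"ty": 0.06,"tz": 0,"turn": 0,"jaw": -1},{"tx": 0,"ty": 0.12,"tz": 0,"turn": 0,"jaw": -1},{"tx": 0,"ty": 0.18,"tz": 0,"turn": 0,"jaw": -1},{"tx": 0,"ty": 0.24,"tz": 0,"turn": 0,"jaw": -1},{"tx": 0,"ty": 0.3,"tz": 0,"turn": 0,"jaw": -1}]}}

```text
time_s: 13.1
position: [0.5222, -0.0372, 0.0811]
tool_rot: [[-0.988, -0.154, -0.004], [-0.154, 0.988, 0.001], [0.004, 0.002, -1.0]]
ft_force: [1.8, -4.6, -1.7]
grip_width: 0.0205
```

>>> {"method": "apply_moves", "body": {"motion": [{"tx": 0,"ty": 0.06,"tz": 0,"turn": 0,"jaw": -1},{"tx": 0,"ty": 0.12,"tz": 0,"turn": 0,"jaw": -1},{"tx": 0,"ty": 0.18,"tz": 0,"turn": 0,"jaw": -1},{"tx": 0,"ty": 0.24,"tz": 0,"turn": 0,"jaw": -1},{"tx": 0,"ty": 0.3,"tz": 0,"turn": 0,"jaw": -1}]}}

```text
time_s: 13.52
position: [0.5217, -0.0341, 0.081]
tool_rot: [[-0.988, -0.154, -0.004], [-0.154, 0.988, 0.001], [0.004, 0.002, -1.0]]
ft_force: [0.1, -5.0, -0.7]
grip_width: 0.0205
```

```bash
python3 st.py
python3 - <<'E'
from h import *
a=np.radians(99);A=np.array([[np.cos(a),np.sin(a)],[-np.sin(a),np.cos(a)]])
c=camera_params("side");L=[]
for i in range(4):
    p,d=get_image("side"); W=world(d,c)*1000
    X=W[...,0]*A[0,0]+W[...,1]*A[0,1]; Y=W[...,0]*A[1,0]+W[...,1]*A[1,1]+509.5; Z=W[...,2]
    m=(X>25)&(X<120)&(abs(Y)<24)&(Z<48)&(Z>14); L.append(np.c_[X[m],Y[m],Z[m]])
L=np.concatenate(L); h,e=np.histogram(L[:,0],np.arange(25,110,3)); print(list(zip(e.astype(int),h)))
E
```

```text
t 13.5167 X -115.3 Y -510.0 z 81.0 yaw 98.87 pitch 0.11 roll 0.23 Fx -5.0 [ 0.1 -5.  -0.7] [-0.95 -0.23  0.06] w 0.020482568993415974
[(np.int64(25), np.int64(30)), (np.int64(28), np.int64(27)), (np.int64(31), np.int64(18)), (np.int64(34), np.int64(33)), (np.int64(37), np.int64(16)), (np.int64(40), np.int64(25)), (np.int64(43), np.int64(17)), (np.int64(46), np.int64(13)), (np.int64(49), np.int64(8)), (np.int64(52), np.int64(9)), (np.int64(55), np.int64(7)), (np.int64(58), np.int64(4)), (np.int64(61), np.int64(4)), (np.int64(64), np.int64(6)), (np.int64(67), np.int64(3)), (np.int64(70), np.int64(1)), (np.int64(73), np.int64(0)), (np.int64(76), np.int64(0)), (np.int64(79), np.int64(0)), (np.int64(82), np.int64(1)), (np.int64(85), np.int64(2)), (np.int64(88), np.int64(1)), (np.int64(91), np.int64(0)), (np.int64(94), np.int64(0)), (np.int64(97), np.int64(0)), (np.int64(100), np.int64(0)), (np.int64(103), np.int64(0)), (np.int64(106), np.int64(0))]
```

>>> {"method": "apply_moves", "body": {"motion": [{"tx": 0,"ty": 0.04,"tz": 0,"turn": 0,"jaw": -1},{"tx": 0,"ty": 0.08,"tz": 0,"turn": 0,"jaw": -1},{"tx": 0,"ty": 0.12,"tz": 0,"turn": 0,"jaw": -1},{"tx": 0,"ty": 0.16,"tz": 0,"turn": 0,"jaw": -1},{"tx": 0,"ty": 0.2,"tz": 0,"turn": 0,"jaw": -1}]}}

```text
time_s: 14.13
position: [0.5213, -0.0321, 0.081]
tool_rot: [[-0.988, -0.154, -0.004], [-0.154, 0.988, 0.002], [0.004, 0.002, -1.0]]
ft_force: [0.9, -4.2, -1.0]
grip_width: 0.0205
```

>>> {"method": "apply_moves", "body": {"motion": [{"tx": 0,"ty": 0.04,"tz": 0,"turn": 0,"jaw": -1},{"tx": 0,"ty": 0.08,"tz": 0,"turn": 0,"jaw": -1},{"tx": 0,"ty": 0.12,"tz": 0,"turn": 0,"jaw": -1}]}}

```text
time_s: 14.38
position: [0.5212, -0.0309, 0.081]
tool_rot: [[-0.988, -0.154, -0.004], [-0.154, 0.988, 0.001], [0.004, 0.002, -1.0]]
ft_force: [0.3, -4.9, -0.8]
grip_width: 0.0203
```

>>> {"method": "apply_moves", "body": {"motion": [{"tx": 0,"ty": 0.03,"tz": 0,"turn": 0,"jaw": -1},{"tx": 0,"ty": 0.06,"tz": 0,"turn": 0,"jaw": -1},{"tx": 0,"ty": 0.09,"tz": 0,"turn": 0,"jaw": -1},{"tx": 0,"ty": 0.12,"tz": 0,"turn": 0,"jaw": -1}]}}

```text
time_s: 14.72
position: [0.521, -0.0296, 0.081]
tool_rot: [[-0.988, -0.154, -0.004], [-0.154, 0.988, 0.001], [0.004, 0.002, -1.0]]
ft_force: [0.9, -3.7, -0.4]
grip_width: 0.0204
```

>>> {"method": "apply_moves", "body": {"motion": [{"tx": 0,"ty": 0.03,"tz": 0,"turn": 0,"jaw": -1},{"tx": 0,"ty": 0.06,"tz": 0,"turn": 0,"jaw": -1},{"tx": 0,"ty": 0.09,"tz": 0,"turn": 0,"jaw": -1},{"tx": 0,"ty": 0.12,"tz": 0,"turn": 0,"jaw": -1}]}}

```text
time_s: 15.05
position: [0.5208, -0.0284, 0.081]
tool_rot: [[-0.988, -0.154, -0.004], [-0.154, 0.988, 0.001], [0.004, 0.002, -1.0]]
ft_force: [0.8, -5.2, -0.7]
grip_width: 0.0205
```

>>> {"method": "apply_moves", "body": {"motion": [{"tx": 0,"ty": 0.03,"tz": 0,"turn": 0,"jaw": -1},{"tx": 0,"ty": 0.06,"tz": 0,"turn": 0,"jaw": -1},{"tx": 0,"ty": 0.09,"tz": 0,"turn": 0,"jaw": -1},{"tx": 0,"ty": 0.12,"tz": 0,"turn": 0,"jaw": -1}]}}

```text
time_s: 15.38
position: [0.5206, -0.0272, 0.081]
tool_rot: [[-0.988, -0.154, -0.004], [-0.154, 0.988, 0.001], [0.004, 0.002, -1.0]]
ft_force: [0.7, -4.2, -1.3]
grip_width: 0.0204
```

>>> {"method": "apply_moves", "body": {"motion": [{"tx": 0,"ty": 0.03,"tz": 0,"turn": 0,"jaw": -1},{"tx": 0,"ty": 0.06,"tz": 0,"turn": 0,"jaw": -1},{"tx": 0,"ty": 0.09,"tz": 0,"turn": 0,"jaw": -1},{"tx": 0,"ty": 0.12,"tz": 0,"turn": 0,"jaw": -1}]}}

```text
time_s: 15.72
position: [0.5204, -0.026, 0.081]
tool_rot: [[-0.988, -0.154, -0.004], [-0.154, 0.988, 0.001], [0.004, 0.002, -1.0]]
ft_force: [0.6, -5.2, 0.5]
grip_width: 0.0206
```

>>> {"method": "apply_moves", "body": {"motion": [{"tx": 0,"ty": 0.03,"tz": 0,"turn": 0,"jaw": -1},{"tx": 0,"ty": 0.06,"tz": 0,"turn": 0,"jaw": -1},{"tx": 0,"ty": 0.09,"tz": 0,"turn": 0,"jaw": -1},{"tx": 0,"ty": 0.12,"tz": 0,"turn": 0,"jaw": -1}]}}

```text
time_s: 16.05
position: [0.5206, -0.0257, 0.0813]
tool_rot: [[-0.988, -0.154, -0.003], [-0.154, 0.988, -0.0], [0.003, 0.0, -1.0]]
ft_force: [0.3, -9.8, 1.4]
grip_width: 0.0205
```

Force has jumped to 9.8 N and the bar moved only 0.3 mm of the 1.2 mm commanded, at the predicted place. One small confirming press follows.

>>> {"method": "apply_moves", "body": {"motion": [{"tx": 0,"ty": 0.04,"tz": 0,"turn": 0,"jaw": -1},{"tx": 0,"ty": 0.08,"tz": 0,"turn": 0,"jaw": -1},{"tx": 0,"ty": 0.1,"tz": 0,"turn": 0,"jaw": -1}]}}

```text
time_s: 16.3
position: [0.5207, -0.0255, 0.0816]
tool_rot: [[-0.988, -0.155, -0.003], [-0.155, 0.988, -0.002], [0.003, -0.002, -1.0]]
ft_force: [0.6, -9.4, 0.6]
grip_width: 0.0206
```

```bash
python3 st.py
```

```text
t 16.3 X -106.7 Y -510.3 z 81.6 yaw 98.91 pitch -0.11 roll 0.17 Fx -9.3 [ 0.6 -9.4  0.6] [-1.92 -0.06  0.08] w 0.020614723479937574
```

The carriage is seated: the force holds at about 9.4 N with no more travel. Now I'll back straight off and lift.

>>> {"method": "apply_moves", "body": {"motion": [{"tx": 0,"ty": -0.2,"tz": 0,"turn": 0,"jaw": -1},{"tx": 0,"ty": -0.7,"tz": 0,"turn": 0,"jaw": -1},{"tx": 0,"ty": -1.8,"tz": 0,"turn": 0,"jaw": -1},{"tx": 0,"ty": -3.2,"tz": 0,"turn": 0,"jaw": -1},{"tx": 0,"ty": -4.8,"tz": 0,"turn": 0,"jaw": -1}]}}

```text
time_s: 16.72
position: [0.5282, -0.0738, 0.0816]
tool_rot: [[-0.988, -0.155, -0.003], [-0.155, 0.988, -0.002], [0.003, -0.001, -1.0]]
ft_force: [-0.2, 0.1, -1.9]
grip_width: 0.0203
```

>>> {"method": "apply_moves", "body": {"motion": [{"tx": 0,"ty": -1.5,"tz": -0.5,"turn": 0,"jaw": -1},{"tx": 0,"ty": -2.5,"tz": -2,"turn": 0,"jaw": -1},{"tx": 0,"ty": -4,"tz": -4,"turn": 0,"jaw": -1},{"tx": 0,"ty": -6,"tz": -6,"turn": 0,"jaw": -1},{"tx": 0,"ty": -7,"tz": -7,"turn": 0,"jaw": -1}]}}

```text
time_s: 17.13
position: [0.5401, -0.146, 0.1538]
tool_rot: [[-0.988, -0.154, -0.0], [-0.154, 0.988, -0.003], [0.001, -0.003, -1.0]]
ft_force: [1.2, 0.1, -1.7]
grip_width: 0.0203
```

```bash
python3 st.py;python3 wr.py w4
python3 - <<'E'
from h import *
p,d=get_image("side"); cv2.imwrite("pics/s4.png",cv2.resize(p[110:230,200:400,::-1],None,fx=4,fy=4,interpolation=cv2.INTER_CUBIC))
E
```

```text
t 17.1333 X -228.7 Y -510.6 z 153.8 yaw 98.85 pitch -0.18 roll 0.04 Fx -0.0 [ 1.2  0.1 -1.7] [-0.11  0.    0.03] w 0.02033025855795971
[ 0.54007559 -0.14604011  0.15381974] camera [ 0.45862043 -0.15922719  0.30798903]
```

View pics/s4.png

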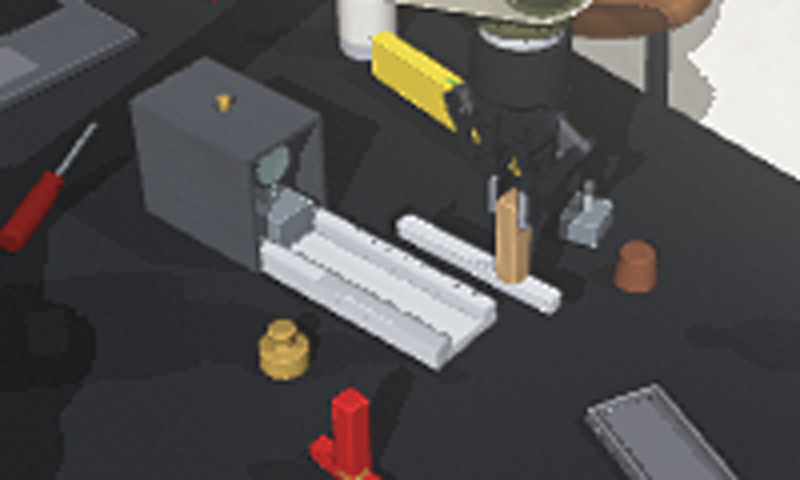

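Side crop: the carriage sits in the hood mouth at (285,215), upright. The bar hangs level and clear. The weight (283,348), bung (636,268), spare (587,215) and level (425,80) stand as before.

>>> {"method": "apply_moves", "body": {"motion": [{"tx": 0.4,"ty": -3.5,"tz": 0,"turn": 3,"jaw": -1},{"tx": 1.2,"ty": -7.5,"tz": 0,"turn": 8,"jaw": -1},{"tx": 2,"ty": -11.5,"tz": 0,"turn": 13,"jaw": -1},{"tx": 2.8,"ty": -15.5,"tz": 0,"turn": 18,"jaw": -1},{"tx": 3.5,"ty": -19,"tz": 0,"turn": 23.4,"jaw": -1}]}}

```text
time_s: 17.65
position: [0.5335, -0.3406, 0.1522]
tool_rot: [[-0.966, 0.257, -0.001], [0.257, 0.966, -0.002], [0.001, -0.002, -1.0]]
ft_force: [0.1, -0.6, -1.6]
grip_width: 0.0207
```

```bash
python3 -c "
from rig import *
import numpy as np
s=telemetry.observe();R=s['tool_rot'];print(np.degrees(np.arctan2(R[1,1],R[0,1])),R[:,:2].T@(np.array([.5358,-.394,0])-s['position'])*100)"
```

```text
75.11567253046165 [-1.6044196  -5.08020865]
```

>>> {"method": "apply_moves", "body": {"motion": [{"tx": -0.4,"ty": -1.5,"tz": 0,"turn": 0,"jaw": -1},{"tx": -1,"ty": -3.2,"tz": 0,"turn": 0,"jaw": -1},{"tx": -1.6,"ty": -4.7,"tz": 0,"turn": 0,"jaw": -1},{"tx": -1.6,"ty": -5.1,"tz": 0,"turn": 0,"jaw": -1},{"tx": -1.6,"ty": -5.1,"tz": 0,"turn": 0,"jaw": -1}]}}

```text
time_s: 18.07
position: [0.5352, -0.3942, 0.1506]
tool_rot: [[-0.966, 0.258, -0.003], [0.258, 0.966, 0.001], [0.003, -0.0, -1.0]]
ft_force: [-0.2, 0.3, -1.8]
grip_width: 0.0204
```

```bash
python3 st.py; python3 wr.py w5
```

```text
t 18.0667 X -473.1 Y -466.9 z 150.6 yaw 75.06 pitch -0.01 roll 0.18 Fx 0.3 [-0.2  0.3 -1.8] [-0.05 -0.07 -0.01] w 0.02042757505515741
[ 0.53520847 -0.39422575  0.15057893] camera [ 0.45599126 -0.37409559  0.30495377]
```

View pics/w5.png

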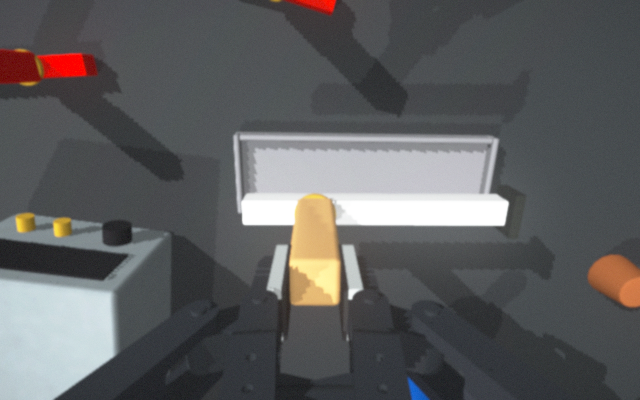

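Run:
```python
from m import *
import m
m.W=np.load("pics/w5.npy")
B=m.pts(340,500,185,230,90,130); print("bar",best(B,60,90,1),np.percentile(B[:,2],[50,95]))
for u in (360,420,480): print(u,np.round(np.median(m.W[204:214,u],0),1))
print("bar rear",np.round(np.median(m.W[200:216,262],0),1))
a=np.radians(74.6);t=np.array([547,-355.3]);print("TCP in tray frame",[(np.array([535.8,-394])-t)@v for v in([np.cos(a),np.sin(a)],[-np.sin(a),np.cos(a)])])
```

```text
bar (np.float64(75.0), array([ 551.4, -331.8]), np.float64(98.5), np.float64(16.0)) [102.85226702 104.030795  ]
360 [ 538.6 -367.5  103.3]
420 [ 548.7 -331.7  103.3]
480 [ 558.1 -295.9  102.7]
bar rear [ 523.  -425.7  103. ]
TCP in tray frame [np.float64(-40.28472065971232), np.float64(0.520846780682571)]
```

Wrist view: the bar is over the tray and parallel to it, rear end at (245,210) and tip at (510,210). The numbers put the handle 40 mm behind the tray centre and about 2 mm off its axis. Lowering now.

>>> {"method": "apply_moves", "body": {"motion": [{"tx": 0,"ty": 0,"tz": 2,"turn": 0,"jaw": -1},{"tx": 0,"ty": 0,"tz": 4.5,"turn": 0,"jaw": -1},{"tx": 0,"ty": 0,"tz": 6.2,"turn": 0,"jaw": -1},{"tx": 0,"ty": 0,"tz": 7.2,"turn": 0,"jaw": -1},{"tx": 0,"ty": 0,"tz": 7.4,"turn": 0,"jaw": -1}]}}

```text
time_s: 18.53
position: [0.5348, -0.3915, 0.0751]
tool_rot: [[-0.967, 0.256, -0.005], [0.256, 0.967, 0.004], [0.006, 0.002, -1.0]]
ft_force: [0.4, 0.3, -2.2]
grip_width: 0.0207
```

>>> {"method": "apply_moves", "body": {"motion": [{"tx": 0,"ty": 0,"tz": 0,"turn": 0,"jaw": -1},{"tx": 0,"ty": 0,"tz": 0.1,"turn": 0,"jaw": -1},{"tx": 0,"ty": 0,"tz": 0.2,"turn": 0,"jaw": -1},{"tx": 0,"ty": 0,"tz": 0.3,"turn": 0,"jaw": -1}]}}

```text
time_s: 18.87
position: [0.5351, -0.3917, 0.073]
tool_rot: [[-0.967, 0.256, -0.004], [0.256, 0.967, 0.002], [0.005, 0.001, -1.0]]
ft_force: [-1.3, -0.2, -2.5]
grip_width: 0.0206
```

```bash
python3 st.py
```

```text
t 18.8667 X -470.6 Y -467.2 z 73.0 yaw 75.16 pitch 0.07 roll 0.27 Fx -0.0 [-1.3 -0.2 -2.5] [-0.04 -0.02  0.03] w 0.02064947628619262
```

>>> {"method": "apply_moves", "body": {"motion": [{"tx": 0,"ty": 0,"tz": 0.1,"turn": 0,"jaw": -1},{"tx": 0,"ty": 0,"tz": 0.2,"turn": 0,"jaw": -1},{"tx": 0,"ty": 0,"tz": 0.25,"turn": 0,"jaw": -1},{"tx": 0,"ty": 0,"tz": 0.3,"turn": 0,"jaw": -1},{"tx": 0,"ty": 0,"tz": 0.3,"turn": 0,"jaw": -1}]}}

```text
time_s: 19.28
position: [0.535, -0.3917, 0.0699]
tool_rot: [[-0.967, 0.256, -0.004], [0.256, 0.967, 0.002], [0.005, 0.001, -1.0]]
ft_force: [0.1, 0.2, -1.6]
grip_width: 0.0207
```

```bash
python3 st.py
```

```text
t 19.2833 X -470.6 Y -467.2 z 69.9 yaw 75.16 pitch 0.07 roll 0.27 Fx 0.2 [ 0.1  0.2 -1.6] [-0.04  0.02 -0.04] w 0.02065753162771647
```

Not yet bearing on the floor, so I'll lower by small steps.

>>> {"method": "apply_moves", "body": {"motion": [{"tx": 0,"ty": 0,"tz": 0.04,"turn": 0,"jaw": -1},{"tx": 0,"ty": 0,"tz": 0.08,"turn": 0,"jaw": -1},{"tx": 0,"ty": 0,"tz": 0.1,"turn": 0,"jaw": -1}]}}

```text
time_s: 19.53
position: [0.5353, -0.3918, 0.0696]
tool_rot: [[-0.967, 0.256, -0.004], [0.256, 0.967, 0.002], [0.004, 0.001, -1.0]]
ft_force: [0.6, 1.3, 4.7]
grip_width: 0.0205
```

```bash
python3 st.py
```

```text
t 19.5333 X -470.7 Y -467.4 z 69.6 yaw 75.17 pitch 0.05 roll 0.22 Fx 1.2 [0.6 1.3 4.7] [ 0.16  0.16 -0.03] w 0.020510128191621065
```

Bearing on the tray floor at 4.7 N. Opening and rising.

>>> {"method": "apply_moves", "body": {"motion": [{"tx": 0,"ty": 0,"tz": 0,"turn": 0,"jaw": -0.6},{"tx": 0,"ty": 0,"tz": 0,"turn": 0,"jaw": -0.2},{"tx": 0,"ty": 0,"tz": 0,"turn": 0,"jaw": 0.2},{"tx": 0,"ty": 0,"tz": 0,"turn": 0,"jaw": 0.6},{"tx": 0,"ty": 0,"tz": 0,"turn": 0,"jaw": 1}]}}

```text
time_s: 19.95
position: [0.5353, -0.3918, 0.0695]
tool_rot: [[-0.967, 0.256, -0.004], [0.256, 0.967, 0.002], [0.004, 0.001, -1.0]]
ft_force: [0.3, -0.1, 0.5]
grip_width: 0.068
```

>>> {"method": "apply_moves", "body": {"motion": [{"tx": 0,"ty": 0,"tz": 0,"turn": 0,"jaw": 1},{"tx": 0,"ty": 0,"tz": 0,"turn": 0,"jaw": 1},{"tx": 0,"ty": 0,"tz": 0,"turn": 0,"jaw": 1},{"tx": 0,"ty": 0,"tz": 0,"turn": 0,"jaw": 1}]}}

```text
time_s: 20.28
position: [0.5352, -0.3918, 0.0695]
tool_rot: [[-0.967, 0.256, -0.004], [0.256, 0.967, 0.002], [0.004, 0.001, -1.0]]
ft_force: [0.1, -0.4, -0.3]
grip_width: 0.0855
```

>>> {"method": "apply_moves", "body": {"motion": [{"tx": 0,"ty": 0,"tz": -1.5,"turn": 0,"jaw": 1},{"tx": 0,"ty": 0,"tz": -4,"turn": 0,"jaw": 1},{"tx": 0,"ty": 0,"tz": -8,"turn": 0,"jaw": 1},{"tx": 0,"ty": 0,"tz": -12,"turn": 0,"jaw": 1},{"tx": 0,"ty": 0,"tz": -15,"turn": 0,"jaw": 1}]}}

```text
time_s: 20.7
position: [0.536, -0.3922, 0.2232]
tool_rot: [[-0.967, 0.256, -0.001], [0.256, 0.967, -0.001], [0.001, -0.001, -1.0]]
ft_force: [-0.6, -0.5, -0.0]
grip_width: 0.0855
```

>>> {"method": "apply_moves", "body": {"motion": [{"tx": 4,"ty": 0,"tz": 0,"turn": 0,"jaw": 1},{"tx": 8,"ty": 0,"tz": -1,"turn": 0,"jaw": 1},{"tx": 12,"ty": 0,"tz": -2,"turn": 0,"jaw": 1},{"tx": 15,"ty": 0,"tz": -2,"turn": 0,"jaw": 1},{"tx": 15,"ty": 0,"tz": -2,"turn": 0,"jaw": 1}]}}

```text
time_s: 21.12
position: [0.3873, -0.3524, 0.2446]
tool_rot: [[-0.966, 0.258, -0.002], [0.258, 0.966, -0.001], [0.001, -0.002, -1.0]]
ft_force: [0.5, -0.9, 0.2]
grip_width: 0.0854
```

```bash
python3 st.py
python3 - <<'E'
from h import *
from m import best
a=np.radians(99);A=np.array([[np.cos(a),np.sin(a)],[-np.sin(a),np.cos(a)]])
p,d=get_image("top"); cv2.imwrite("pics/top9.png",p[:,:,::-1]); W=world(d,camera_params("top"))*1000
p0=cv2.imread("pics/top0.png")[:,:,::-1].astype(int); W0=world(np.load("pics/top0.npy"),dict(np.load("pics/topcam.npz")))*1000
for n,(u0,u1,v0,v1,z0) in dict(weight=(235,270,225,262,30),bung=(275,305,110,140,20),spare=(245,275,105,135,15),level=(125,240,100,135,30),tray_bar=(325,425,150,200,17)).items():
    for V in(W0,W):
        w=V[v0:v1,u0:u1].reshape(-1,3); w=w[w[:,2]>z0]; print(n,len(w),np.median(w,0).round(1) if len(w) else 0)
w=W[150:200,325:425].reshape(-1,3); h=w[w[:,2]>85]; print("handle",best(h,60,90,1),np.percentile(h[:,2],95))
c=camera_params("side");F=[]
for i in range(4):
    q,d=get_image("side"); S=world(d,c)*1000; XY=S[...,:2]@A.T; Z=S[...,2]
    m=(abs(XY[...,1]+509.5)<25)&(XY[...,0]>0)&(XY[...,0]<130)&(Z>44)&(Z<52); F+=list(XY[m][:,0])
    m=(abs(XY[...,1]+509.5)<24)&(XY[...,0]>0)&(XY[...,0]<40)&(Z>20)&(Z<42); r=XY[m][:,0]
print("block top X range",np.percentile(F,[2,50,98]),"rear face",np.median(r),len(r))
cv2.imwrite("pics/s9.png",q[:,:,::-1])
E
```

```text
t 21.1167 X -408.6 Y -327.4 z 244.6 yaw 75.05 pitch -0.10 roll 0.08 Fx -0.9 [ 0.5 -0.9  0.2] [-0.05 -0.02 -0.02] w 0.08536878929858834
weight 73 [397.9 -16.5  41.7]
weight 73 [397.7 -16.6  41. ]
bung 137 [ 706.5 -142.6   32.1]
bung 137 [ 705.8 -142.8   32.1]
spare 254 [723.2 -62.5  25.2]
spare 250 [723.5 -62.6  25.2]
level 1020 [748.1 150.6  47.9]
level 1006 [748.2 150.4  48. ]
tray_bar 560 [ 541.1 -374.5   21.9]
tray_bar 2694 [ 403.9 -315.   551.9]
handle (np.float64(88.0), array([ 409.4, -298.7]), np.float64(103.8), np.float64(69.3)) 561.1205138742195
block top X range [15.92730923 35.76520451 66.94493919] rear face 18.637811289467578 57
```

View pics/top9.png

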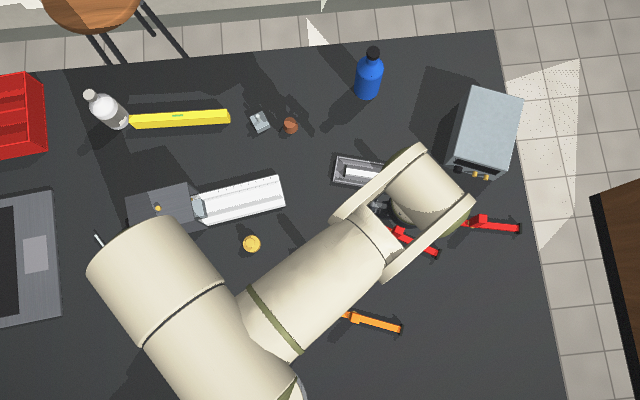

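View pics/s9.png

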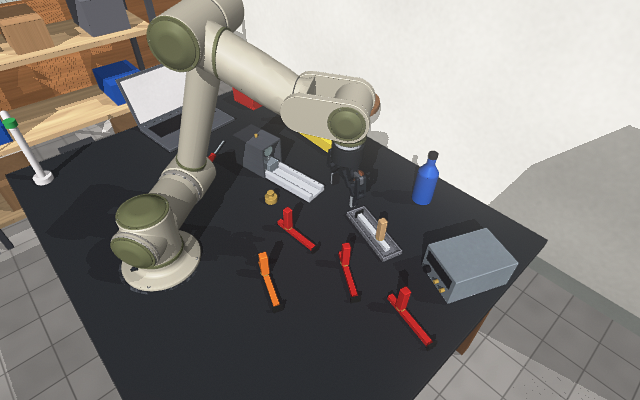

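Both views show the bar flat in its tray with the handle upright, at (381,228) in the side view. The carriage is in the hood mouth, with its rear face at X≈18.6 against 18.3 when pressed home. The bystanders have moved less than 1 mm, and the gripper is open and clear. Handing in.

```bash
python3 -c "
from rig import *
print(close_job())"
```

```text
the job is handed in; nothing more can be done
None
```

The carriage is against the stop, the bar is back flat in its tray and released, and the job was handed in after about 21 s of the 72 s allowed.

- **Push:** I gripped the white bar by its wooden handle and pushed the carriage with the rubber tip, at 30 mm/s at first and about 4 mm/s near the stop. The stop was felt about 55 mm in from the mouth, close to the 56 mm the side camera had suggested. There the force rose from about 4.5 N of friction to a highest reading of 9.8 N, and the bar stopped moving. I only read the force at the end of each move, so I can't rule out a brief higher peak, but each step was about 1 mm.
- **Return:** I lowered the bar until it bore on the tray floor at 4.7 N, then opened the gripper and moved the arm clear.
- **Last checks:**
  - The carriage's rear face is within about 0.3 mm of where it was pressed home. The camera can't show whether a smaller gap opened.
  - The weight, bung, spare and level moved less than 1 mm.
  - The bar's final position was only checked in the side picture. The arm blocked the top camera, so the measured check of the handle failed.

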